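# Tag the carousel and hold the orange jar at the front

## Task

Take the orange tag out of its stand and hang it by its hole on the peg at the front of the jar carousel, and let go of it. Then turn the carousel by its centre knob until the orange-lidded jar stands squarely at the front, right behind the peg post, and finish while still gripping the knob there, holding the turntable still with the tag hanging on the peg. Leave the other two tags in their stands and the other things on the bench where they are.

Things in the scene. Friction and masses are not known exactly. Their poses are not given: they have to be found in the camera images.
- carousel: Fixed base of the jar carousel: black disc 236 mm across; origin at its centre on the bench, z up the turning axis. Its -x axis points to the carousel's front, where a steel post (14 mm thick, 148 mm from the axis, top 116 mm high) carries a peg that points outwards.
- peg_mid (a point): Middle of the peg's centre line, 174 mm out from the carousel's axis and 120.5 mm high; axes as the carousel base. The peg is a round steel bar 8 mm thick pointing outwards along -x, rising 12 degrees from the post (115 mm high) to its tip (126 mm high, 200 mm from the axis, plus a 4 mm round end).
- front (a point): The point, 80 mm from the axis towards the front and 30 mm high, where the centre of a jar's underside is when that jar stands squarely at the front; axes as the carousel base.
- turntable: Cream turntable, 230 mm across, top 30 mm high, with six jars fixed on it 60 degrees apart (lid tops 105 mm high) and the centre knob. Origin on the axis at the bench, z up; its -x axis points to the orange jar. It turns either way with no stop within a whole turn of the front, lightly (0.03 N m of friction), and stays where it is left.
- orange_jar (a point): Centre of the underside of the marked jar, the only one with an orange lid and orange body (the others are clear with grey, blue or white lids): 52 mm across, 75 mm high, fixed on the turntable 80 mm from its axis. Axes as the turntable.
- knob (a point): Centre of the black round knob on top of the turntable's centre column, fixed to the turntable: 40 mm across, from 140 to 186 mm above the bench, this point at 163 mm; straight sided from 146 to 182 mm, fit to be gripped from above at any yaw. The column below it is 20 mm thick.
- orange_stand: Fixed stand that holds the orange tag upright at the start, 46 x 80 mm, one of three alike about 100 mm apart (70 mm at least): a cream slot 7.5 mm wide along its y axis, floor 10 mm and rim 40 mm above the bench. Origin at the centre of its underside.
- orange_tag: Loose orange plastic tag, an upright plate 5 mm thick (its x axis), 60 mm wide (y) and 100 mm high (z), about 60 g, both faces alike, with a 24 mm hole through its thickness. Starts upright in the slot of its stand, 10 mm above the bench. Origin at the middle of its lower edge.
- tag_hole (a point): Centre of the orange tag's hole, 60 mm above its lower edge and 40 mm below its upper edge; axes as the tag.
- blue_tag: Blue tag of the same shape in its own stand, to be left there. Origin at the middle of its lower edge.
- grey_tag: Grey tag of the same shape in its own stand, to be left there. Origin at the middle of its lower edge.
- tape: Bystander: yellow roll of tape lying flat, 90 mm across, 25 mm high; origin at the centre of its underside.
- screwdriver: Bystander: red-handled screwdriver lying on the bench along its x axis, handle to -x.
- oil: Bystander: white bottle with a red cap, 56 mm across, 140 mm high; origin at the centre of its underside.
- carton: Bystander: blue carton 90 x 130 x 60 mm; origin at the centre of its underside.
Not all that is in view belongs to the job. There is more than one size of the orange_tag; the job needs the largest.

How it is judged:
On the way, in this order (a step that is already met when the one before it is completed fails the run):
1. the orange tag hangs by its hole on the peg, let go (x of tag_hole in the frame of peg_mid between -0.028 and 0.028 m and y of tag_hole in the frame of peg_mid between -0.014 and 0.014 m and z of tag_hole in the frame of peg_mid between -0.02 and 0.002 m and angle between orange_tag's own z axis and vertical below 0.4 rad and contact force between orange_tag and carousel above 0.15 N and contact force between the fingers and orange_tag below 0.05 N), for 0.3 s.
2. the orange jar stands at the front, the knob gripped and the turntable still (horizontal distance between orange_jar and front below 0.01 m and contact force between the fingers and turntable above 2 N and horizontal distance between the grasp point and knob below 0.025 m and height (world z) of the grasp point above 0.14 m and angular speed of turntable below 0.08 rad/s), for 0.3 s.
At the end, for the whole second after the job is handed in: The orange tag hangs by its hole on the peg (hole within 28 mm of the peg's middle along it, 14 mm sideways, 20 mm below; within 0.4 rad of upright), untouched; the orange jar is within 10 mm of the front point, the turntable slower than 0.08 rad/s, the fingers grip the knob with over 2 N (all of step 1 and all of step 2); the arm keeps its last pose, push and grip.
It fails at once if the blue or grey tag is disturbed (moved over 30 mm) (distance of any of blue_tag, grey_tag from where it was at the start of the episode above 0.03 m).
It fails at once if another thing on the bench is displaced by more than 30 mm (distance of any of tape, screwdriver, oil, carton from where it was at the start of the episode above 0.03 m).
It also fails if it takes over 72 s, if anything falls off the work surface, if the arm or the gripper's body presses on something with over 40 N, if the wrist force passes 120 N, or if a joint passes its speed limit or range.

## Robot

A 7-joint arm with a two-finger parallel gripper is mounted at the origin on the work surface. World frame = base frame: x ahead of the robot, y to its left, z up, the work surface at z = 0. Lengths are in m, angles in rad, forces in N, time in s.
With the tool pointing down it reaches from about 0.4 to 0.85 m from the base axis. Payload 4.5 kg.
Tool frame: the origin (TCP) lies between the finger pads; the fingertips stand 19 mm ahead of it and the grasp point (between the pads) is the TCP; z points along the fingers, y is the direction in which the jaws open and shut (so a half turn about z gives the same grasp; the last joint's range is limited). The gripper opens to 88 mm and grips with 3 to 60 N. Pads are 18 mm wide; open, the fingers measure 123 mm over their backs; the gripper's body (75 mm by 187 mm) begins 45 mm behind the grasp point.
Start: joints at [-1.313, 0.689, -0.195, 1.565, 0.157, 0.902, -0.215], TCP at [0.139, 0.609, 0.258] pointing down, gripper open.
Joint ranges: [-3.01, 3.01], [-0.46, 2.08], [-1.47, 1.51], [0.13, 2.56], [-1, 4.14], [0.04, 2.09], [-2.66, 2.66]. Speed limits (rad/s): [2.57, 2.57, 3.14, 3.14, 3.14, 3.14, 3.14].

## Interface

Orientations are given as a unit quaternion [x, y, z, w].
In Python, from plant import status, snapshot, finish_job, cut_out, tip_of gives the robot as it stands. The module is installed in compiled form; this text tells all that it offers.
- The arm moves only by the tool carry_out, never from a script. Its arguments are lists of equal length, an entry for each row: "linear": the shift along the world's x, y, z in m, a list of three; "roll": the turn about the world's z in rad. A call has 1 to 8 rows; each row is the pose to reach, as a shift and turn from the pose measured when the call began; what a row does not reach only later rows make up. A row lasts 1/12 s, in which the tool goes at most 41.7 mm and 7.16 degrees, less where a joint would pass 70% of its speed; a pose out of reach is approached as far as the arm can. A call with a gripper value outside its range is refused whole. "gripper" is the opening, from 0 (shut) to 1 (fully open), set as the call begins (left out, the last holds). The fingers move at their own pace and stop on an object; "grip_force" is the grip in N (left out, the last holds). Time passes only in rows, so rows that repeat a pose let the fingers close. It gives the time, the measured TCP pose, the force and the opening at its end, in the units of the state.
- status.get_state(): the state, without advancing time (a new reading comes with each control period).
- snapshot(name): name is "scene" or "top" or "wrist"; returns a dict with "img" (480x640x3 uint8, red, green, blue), "range_z" (480x640 float32, m along the optical axis (not along the pixel's ray), 0 where there is no reading), "fx", "fy", "cx", "cy" (pixels), "k1" (the pictures are not rectified: a ray, as slopes to the right and down, at radius r is drawn at 1 + k1 r^2 times it, then the intrinsics apply), "world_from_camera" (4x4, takes a point from camera to world coordinates). Camera axes: x right, y down, z forward; pixel columns grow to the right and rows downward; lengths in m; the calibration is good to about 2 mm. A picture is of the moment at which its call begins.
- finish_job(): hands the job in, once; it reports no verdict.
Trained networks look in a picture, given as the dict that the camera call returned (one of the last four; its "shot" number tells which), for a name from the list of things; names that differ only in an ending like _2 or _b are one class to them, and where a whole thing is asked for, a point or a joint stands for the part that bears it (a point fixed in the world has none). Each returns a list of dicts, best first, with "confidence" (0 to 1); they miss things now and then, are a little off and sometimes report something else, mostly with a low value. They report only what shows in the picture. A call takes as long as a camera call. They do not tell look-alikes from the thing itself.
- cut_out(picture, query): "region" (480x640 bool, what is visible of it) and "pixel" ([column, row] in pixels, amid what is visible of it).
- tip_of(picture, query): "pixel" ([column, row] in pixels: a listed point, or the origin of a listed thing).
The state is a dict: "clock": time; "q": joint angles; "qd": joint speeds; "joint_torque": joint torques, N m; "tool_pos": TCP position; "eef_rot": TCP orientation; "contact_force": force on the tool from outside, world axes, zero at the start; "moment": the same for the moment, N m; "opening": opening from 0.0 (shut) to 1.0 (fully open).
Only numpy, scipy, OpenCV 4.12 (cv2) and the standard library are available. Lean on these libraries where they do the work, as an engineer would, in place of code of your own. Each camera call takes 0.05 s, during which the arm holds its last target.

## Working session

There is one attempt and no reset: what is moved stays moved. The work goes in short steps, Python scripts to look and compute and a tool call to move; the robot and the scene stay as the last step left them, time stands still between calls to the robot, and variables do not carry over. Pictures are saved under pics/ and viewed, and the job is handed in when it is done.

Besides the shell and the picture viewer there is one more tool, called after "Request:" by a JSON object that holds its "op" and its "data". carry_out: Moves the arm, as the interface text tells. Its arguments: {"type":"object","properties":{"linear":{"type":"array"},"roll":{"type":"array"},"gripper":{"type":"number"},"grip_force":{"type":"number"}},"required":["linear","roll"]}

```bash
mkdir -p pics; cat > h.py <<'E'
import numpy as np, cv2, pickle
from plant import status, snapshot, cut_out, tip_of
def save(p,n): cv2.imwrite('pics/'+n+'.png',p['img'][:,:,::-1])
def rays(p,px):
    px=np.asarray(px,float).reshape(-1,2)
    u=(px-[p['cx'],p['cy']])/[p['fx'],p['fy']]
    s=u.copy()
    for _ in range(20): s=u/(1+p['k1']*(s**2).sum(1,keepdims=True))
    return s
def world(p,px,z=None):
    px=np.asarray(px,float).reshape(-1,2)
    if z is None:
        i=np.round(px).astype(int); z=p['range_z'][i[:,1],i[:,0]]
    s=rays(p,px); c=np.c_[s,np.ones(len(s))]*np.reshape(z,(-1,1))
    T=p['world_from_camera']; return c@T[:3,:3].T+T[:3,3]
def onplane(p,px,h):
    s=rays(p,px); T=p['world_from_camera']; d=np.c_[s,np.ones(len(s))]@T[:3,:3].T; o=T[:3,3]
    return o+d*((h-o[2])/d[:,2])[:,None]
def cloud(p):
    v,u=np.nonzero(p['range_z']>0); return world(p,np.c_[u,v]),p['img'][v,u]
E
python3 - <<'E'
from h import *
for n in ['scene','top','wrist']:
    p=snapshot(n); save(p,n+'0'); pickle.dump(p,open(n+'0.pkl','wb'))
    print(n,p['world_from_camera'].round(3).tolist(),p['fx'],p['k1'])
    for q in ['carousel','peg_mid','orange_jar','knob','orange_stand','orange_tag','tag_hole','blue_tag','grey_tag','tape','screwdriver','oil','carton']:
        for d in tip_of(p,q)[:3]:
            if d['confidence']>.2:print(q,np.round(d['pixel'],1),round(d['confidence'],2),world(p,d['pixel'])[0].round(3))
print(status.get_state())
E
```

```text
scene [[0.601, 0.452, -0.659, 1.185], [0.799, -0.355, 0.486, -0.587], [-0.014, -0.818, -0.574, 0.65], [0.0, 0.0, 0.0, 1.0]] 446.34810454112863 0.03499006520044605
carousel [410.9 243.4] 0.74 [0.616 0.064 0.061]
peg_mid [352.3 215.4] 0.66 [ 0.515 -0.029  0.123]
orange_jar [440.5 243.8] 0.88 [0.643 0.137 0.043]
knob [419.4 179.6] 0.58 [0.56  0.133 0.18 ]
orange_stand [222.1 332.2] 0.86 [ 0.582 -0.398  0.037]
orange_tag [204.5 300.3] 0.81 [ 0.434 -0.374 -0.001]
orange_tag [220.7 326.6] 0.79 [ 0.575 -0.396  0.045]
orange_tag [174.3 350.3] 0.62 [ 0.534 -0.479  0.002]
tag_hole [214.5 306.9] 0.89 [ 0.537 -0.388  0.063]
tag_hole [200.3 287. ] 0.8 [ 0.434 -0.376  0.038]
tag_hole [169.9 337.4] 0.67 [ 0.494 -0.473 -0.001]
blue_tag [302.1 291. ] 0.94 [ 0.564 -0.205  0.024]
grey_tag [257.1 305.1] 0.71 [ 0.543 -0.303  0.024]
tape [363.7 314.1] 0.77 [ 0.68  -0.131  0.001]
screwdriver [314.3 243.8] 0.86 [ 0.409 -0.064  0.002]
oil [417.8 313.7] 0.73 [ 0.766 -0.065  0.029]
oil [385.6 239.6] 0.62 [0.539 0.059 0.032]
carton [314.3 356.5] 0.84 [ 0.752 -0.305  0.059]
top [[0.016, -0.993, 0.118, 0.449], [-
[... 1265 characters left out ...]
51658755351317
{'clock': 2.1, 'q': array([-1.31315036,  0.68910247, -0.19460434,  1.56528925,  0.1573313 ,
        0.90249913, -0.21511288]), 'qd': array([ 0.00158946,  0.00087613,  0.00026141, -0.00080245, -0.00065221,
        0.00083675,  0.00010701]), 'joint_torque': array([ 2.36573419e-05, -5.27483904e+01, -1.26709979e+00, -1.53743756e+01,
       -5.19048900e-02, -7.08460229e-04,  2.02798265e-05]), 'tool_pos': array([0.13872448, 0.60943926, 0.25774417]), 'eef_rot': array([1.11674099e-01, 9.93744884e-01, 4.42430193e-05, 9.06444745e-06]), 'contact_force': array([ 0.4384576 ,  0.80362536, -0.43142023]), 'moment': array([-0.01742769,  0.03223896,  0.01395681]), 'opening': 1.0013215640785504}
```

View pictures.

View pics/scene0.png

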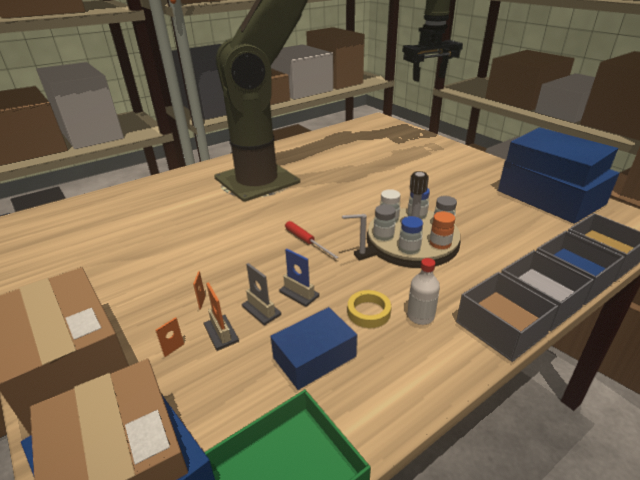

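View pics/top0.png

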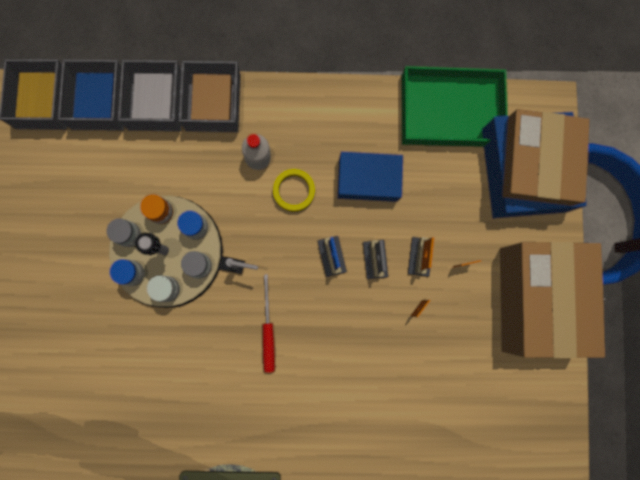

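```bash
python3 - <<'E'
from h import *
from scipy.optimize import least_squares
for n in ['scene','top']:
    p=pickle.load(open(n+'0.pkl','rb')); P,C=cloud(p); C=C.astype(int)
    near=lambda c,r:np.hypot(P[:,0]-c[0],P[:,1]-c[1])<r
    # knob
    m=near((.548,.137),.05)&(P[:,2]>.178)&(P[:,2]<.2); K=P[m]
    print(n,'knob n',m.sum(),K.mean(0).round(4),'ctr',((K.min(0)+K.max(0))/2).round(4))
    # turntable disc top edge
    m=near((.548,.137),.15)&(abs(P[:,2]-.03)<.004); D=P[m]
    print('disc',len(D),D.min(0).round(3),D.max(0).round(3))
    import cv2
    h=cv2.convexHull(D[:,:2].astype(np.float32))[:,0]
    f=least_squares(lambda a:np.hypot(h[:,0]-a[0],h[:,1]-a[1])-.115,[.548,.137],loss='soft_l1',f_scale=.002); print(' fit',f.x.round(4),np.abs(f.fun).max().round(4))
    # orange lid
    m=near((.548,.137),.13)&(P[:,2]>.098)&(P[:,2]<.112)
    o=m&(C[:,0]>1.5*C[:,1])&(C[:,0]>2.5*C[:,2]); print('lid',o.sum(),P[o].mean(0).round(4),cv2.minEnclosingCircle(P[o][:,:2].astype(np.float32)))
    # peg
    m=near((.52,-.03),.05)&(P[:,2]>.1)&(P[:,2]<.14); Q=P[m]; print('peg n',len(Q))
    c=Q.mean(0);u,s,v=np.linalg.svd(Q-c);d=v[0];t=(Q-c)@d; print(c.round(4),d.round(3),(c+d*t.min()).round(4),(c+d*t.max()).round(4))
    # tag
    m=near((.546,-.386),.05)&(P[:,2]>.045)&(C[:,0]>1.5*C[:,1]); Q=P[m]; print('tag n',len(Q),Q.min(0).round(4),Q.max(0).round(4))
    c=Q.mean(0);u,s,v=np.linalg.svd(Q-c);print(c.round(4),s.round(3),v.round(3).tolist())
E
python3 - <<'E'
import cv2
a=cv2.imread('pics/top0.png');b=cv2.imread('pics/scene0.png')
x=cv2.resize(a[190:330,100:300],None,fx=4,fy=4)[:, :800];y=cv2.resize(b[260:360,150:250],(600,600),interpolation=cv2.INTER_CUBIC)
cv2.imwrite('pics/z1.png',x);cv2.imwrite('pics/z2.png',y)
E
```

```text
scene knob n 148 [0.5534 0.139  0.1851] ctr [0.5508 0.1422 0.1836]
disc 1466 [ 0.442 -0.008  0.026] [0.664 0.255 0.034]
 fit [0.5487 0.1418] 0.0368
lid 220 [0.6318 0.1496 0.105 ] ((0.6300410628318787, 0.15314295887947083), 0.02403958886861801)
peg n 118
[ 0.5206 -0.0196  0.1187] [-0.206 -0.909  0.361] [0.5262 0.0052 0.1088] [ 0.5124 -0.0561  0.1332]
tag n 255 [ 0.5179 -0.3959  0.0454] [ 0.5791 -0.3853  0.113 ]
[ 0.5582 -0.3922  0.0842] [0.354 0.271 0.024] [[0.285, -0.041, -0.957], [0.954, -0.085, 0.288], [0.093, 0.996, -0.015]]
top knob n 380 [0.5504 0.1439 0.185 ] ctr [0.5507 0.1451 0.1846]
disc 4562 [ 0.436 -0.006  0.026] [0.666 0.26  0.034]
 fit [0.5506 0.1448] 0.039
lid 465 [0.6293 0.1545 0.1043] ((0.6295006275177002, 0.15481072664260864), 0.024136768653988838)
peg n 144
[ 0.5191 -0.022   0.1218] [-0.179 -0.954  0.24 ] [0.5242 0.0054 0.1149] [ 0.5132 -0.0534  0.1297]
tag n 264 [ 0.5199 -0.3921  0.0456] [ 0.5773 -0.3814  0.114 ]
[ 0.548  -0.386   0.0869] [0.353 0.266 0.022] [[0.026, -0.029, 0.999], [0.993, -0.116, -0.029], [-0.117, -0.993, -0.026]]
```

View pics/z1.png

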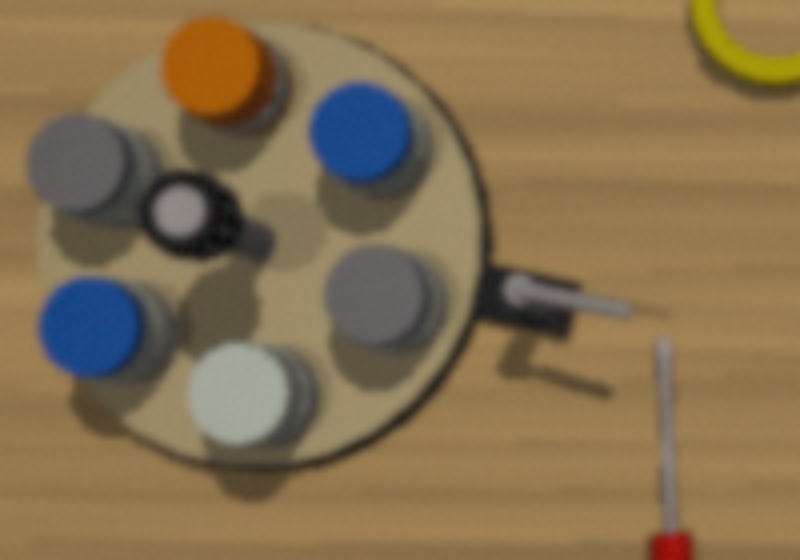

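View pics/z2.png

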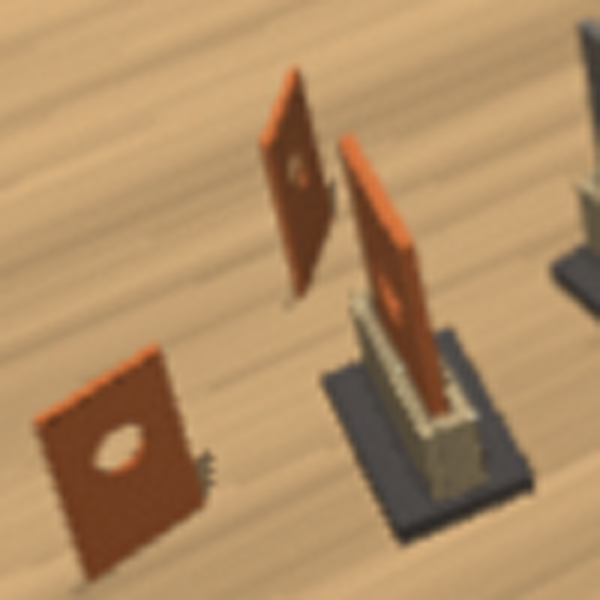

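Request:
{"op": "carry_out", "data": {"linear": [[0.26, -0.16, 0.05], [0.26, -0.16, 0.05], [0.26, -0.16, 0.05], [0.26, -0.16, 0.05], [0.26, -0.16, 0.05], [0.26, -0.16, 0.05], [0.26, -0.16, 0.05], [0.26, -0.16, 0.05]], "roll": [0.1, 0.1, 0.1, 0.1, 0.1, 0.1, 0.1, 0.1], "gripper": 0.6}}

```text
clock: 2.77
tool_pos: [0.4054, 0.4447, 0.3086]
eef_rot: [0.066, 0.998, -0.001, 0.002]
contact_force: [0.8, -0.0, 1.0]
opening: 0.602
```

Request:
{"op": "carry_out", "data": {"linear": [[0.1, -0.31, 0], [0.1, -0.31, 0], [0.1, -0.31, 0], [0.1, -0.31, 0], [0.1, -0.31, 0], [0.1, -0.31, 0], [0.1, -0.31, 0], [0.1, -0.31, 0]], "roll": [0, 0, 0, 0, 0, 0, 0, 0]}}

```text
clock: 3.43
tool_pos: [0.5058, 0.1326, 0.3088]
eef_rot: [0.066, 0.998, -0.001, 0.003]
contact_force: [0.2, 0.7, -0.2]
opening: 0.602
```

Request:
{"op": "carry_out", "data": {"linear": [[0.05, -0.32, 0], [0.05, -0.32, 0], [0.05, -0.32, 0], [0.05, -0.32, 0], [0.05, -0.32, 0], [0.05, -0.32, 0], [0.05, -0.32, 0], [0.05, -0.32, 0]], "roll": [0, 0, 0, 0, 0, 0, 0, 0]}}

```text
clock: 4.1
tool_pos: [0.5555, -0.1914, 0.309]
eef_rot: [0.067, 0.998, -0.002, 0.003]
contact_force: [0.4, -0.3, -1.2]
opening: 0.602
```

Request:
{"op": "carry_out", "data": {"linear": [[-0.005, -0.197, -0.04], [-0.005, -0.197, -0.04], [-0.005, -0.197, -0.04], [-0.005, -0.197, -0.04], [-0.005, -0.197, -0.04], [-0.005, -0.197, -0.04], [-0.005, -0.197, -0.04]], "roll": [0.02, 0.02, 0.02, 0.02, 0.02, 0.02, 0.02]}}

```text
clock: 4.68
tool_pos: [0.5488, -0.3915, 0.2677]
eef_rot: [0.06, 0.998, -0.002, 0.002]
contact_force: [0.5, 1.8, -0.2]
opening: 0.6
```

```bash
cat > tag.py <<'E'
from h import *
import sys
p=snapshot('wrist'); save(p,sys.argv[1]); pickle.dump(p,open(sys.argv[1]+'.pkl','wb'))
P,C=cloud(p); C=C.astype(int)
m=(np.hypot(P[:,0]-.548,P[:,1]+.388)<.05)&(P[:,2]>.05)&(C[:,0]>1.5*C[:,1]); Q=P[m]; print(len(Q),Q.min(0).round(4),Q.max(0).round(4))
t=Q[Q[:,2]>.105]; print('top',len(t),t.mean(0).round(4),t[:,2].mean(),cv2.minAreaRect(t[:,:2].astype(np.float32)*1000))
c=Q.mean(0);u,s,v=np.linalg.svd(Q-c);print(c.round(4),s.round(3),v.round(3).tolist())
s=status.get_state();print(s['clock'],s['tool_pos'],s['eef_rot'])
E
python3 tag.py w1
```

```text
553 [ 0.5192 -0.4292  0.0514] [ 0.5786 -0.3522  0.3493]
top 494 [ 0.5461 -0.3872  0.1101] 0.11013070683519564 ((534.8439331054688, -397.39569091796875), (66.34270477294922, 61.9620246887207), 52.20840835571289)
[ 0.5433 -0.3868  0.1068] [0.459 0.378 0.064] [[0.688, -0.089, 0.72], [-0.717, 0.069, 0.694], [0.112, 0.994, 0.016]]
4.7333 [ 0.55020614 -0.38863971  0.26835682] [ 5.82906676e-02  9.98295606e-01 -9.46138306e-04  2.68062170e-03]
```

View pics/w1.png

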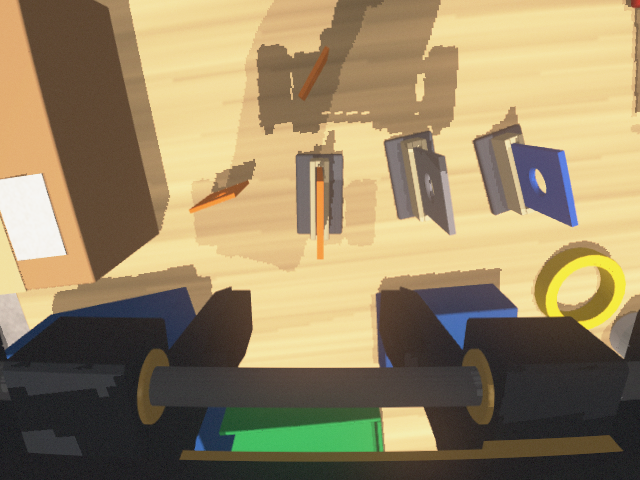

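```bash
python3 - <<'E'
from h import *
p=pickle.load(open('w1.pkl','rb'));P,C=cloud(p);C=C.astype(int)
m=(np.hypot(P[:,0]-.548,P[:,1]+.388)<.05)&(abs(P[:,2]-.11)<.005)&(C[:,0]>1.5*C[:,1]);t=P[m]
print(len(t),t.mean(0).round(4),t.min(0).round(4),t.max(0).round(4));print(cv2.minAreaRect((t[:,:2]*1000).astype(np.float32)))
k=np.polyfit(t[:,0],t[:,1],1);print(np.degrees(np.arctan(k[0])),np.polyval(k,.549))
s=status.get_state()['eef_rot'];from scipy.spatial.transform import Rotation as R;print(R.from_quat(s).as_matrix().round(4))
E
```

```text
492 [ 0.5462 -0.3871  0.1092] [ 0.5194 -0.3924  0.1067] [ 0.5786 -0.3818  0.1114]
((549.076171875, -387.44451904296875), (4.505309581756592, 59.41579055786133), 83.20753479003906)
-6.723473818910186 -0.38748144189314737
[[-0.9932  0.1164  0.0052]
 [ 0.1164  0.9932 -0.0022]
 [-0.0055 -0.0016 -1.    ]]
```

Request:
{"op": "carry_out", "data": {"linear": [[-0.001, 0.001, -0.04], [-0.001, 0.001, -0.08], [-0.001, 0.001, -0.11], [-0.001, 0.001, -0.135], [-0.001, 0.001, -0.15], [-0.001, 0.001, -0.162], [-0.001, 0.001, -0.162]], "roll": [0, 0, 0, 0, 0, 0, 0]}}

```text
clock: 5.32
tool_pos: [0.5489, -0.385, 0.1044]
eef_rot: [0.057, 0.998, 0.0, 0.001]
contact_force: [-1.0, 0.3, 1.3]
opening: 0.599
```

```bash
python3 - <<'E'
from plant import status
s=status.get_state();print(s['tool_pos'],s['eef_rot'],s['contact_force'])
E
```

```text
[ 0.54889053 -0.38496039  0.10442052] [5.69937310e-02 9.98373717e-01 4.88951380e-04 1.18198730e-03] [-1.03947612  0.27048684  1.2656315 ]
```

Request:
{"op": "carry_out", "data": {"linear": [[0, -0.002, 0.001], [0, -0.002, 0.001], [0, -0.002, 0.001]], "roll": [0, 0, 0]}}

```text
clock: 5.57
tool_pos: [0.55, -0.3872, 0.1071]
eef_rot: [0.057, 0.998, -0.0, 0.002]
contact_force: [-1.3, -0.8, 0.2]
opening: 0.6
```

Request:
{"op": "carry_out", "data": {"linear": [[0, 0, 0], [0, 0, 0], [0, 0, 0], [0, 0, 0], [0, 0, 0], [0, 0, 0], [0, 0, 0], [0, 0, 0]], "roll": [0, 0, 0, 0, 0, 0, 0, 0], "gripper": 0, "grip_force": 20}}

```text
clock: 6.23
tool_pos: [0.5499, -0.3874, 0.107]
eef_rot: [0.057, 0.998, -0.0, 0.002]
contact_force: [0.7, -1.1, -0.8]
opening: 0.056
```

Request:
{"op": "carry_out", "data": {"linear": [[0, 0, 0.02], [0, 0, 0.04], [0, 0, 0.065], [0, 0, 0.095], [0, 0, 0.125], [0, 0, 0.15], [0, 0, 0.16], [0, 0, 0.16]], "roll": [0, 0, 0, 0, 0, 0, 0, 0]}}

```text
clock: 6.9
tool_pos: [0.5512, -0.388, 0.2696]
eef_rot: [0.057, 0.998, -0.001, 0.005]
contact_force: [0.3, 0.5, -1.2]
opening: 0.055
```

```bash
python3 - <<'E'
from h import *
p=snapshot('scene');save(p,'s2')
cv2.imwrite('pics/s2z.png',cv2.resize(p['img'][150:350,130:400,::-1],None,fx=2.8,fy=2.8))
E
```

```text
(no output)
```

View pics/s2z.png

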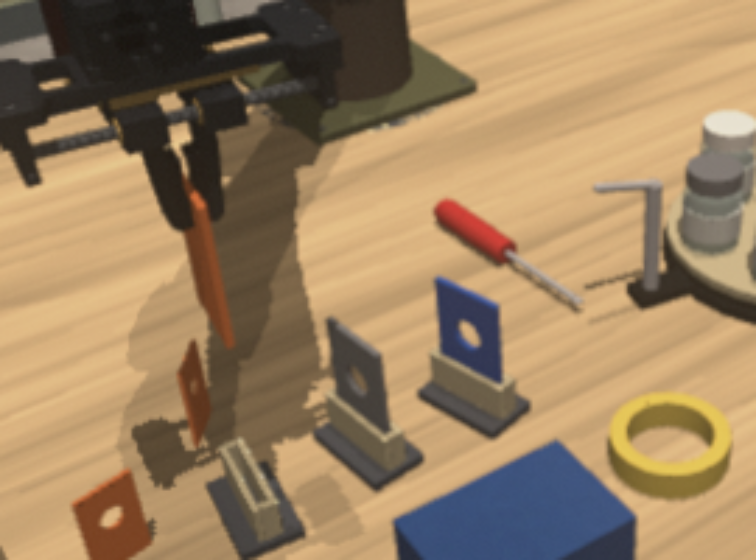

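Request:
{"op": "carry_out", "data": {"linear": [[-0.005, 0.035, 0], [-0.011, 0.075, 0], [-0.017, 0.115, 0], [-0.023, 0.155, 0], [-0.029, 0.195, 0], [-0.035, 0.235, 0], [-0.04, 0.27, 0], [-0.043, 0.29, 0]], "roll": [-0.01, -0.02, -0.03, -0.04, -0.05, -0.06, -0.07, -0.07]}}

```text
clock: 7.62
tool_pos: [0.5047, -0.0924, 0.2653]
eef_rot: [0.089, 0.996, 0.001, 0.0]
contact_force: [0.1, -0.0, -0.4]
opening: 0.054
```

Request:
{"op": "carry_out", "data": {"linear": [[0, 0.007, -0.03], [0, 0.007, -0.06], [0, 0.007, -0.08], [0, 0.007, -0.095], [0, 0.007, -0.105], [0, 0.007, -0.107], [0, 0.007, -0.107]], "roll": [0, 0, 0, 0, 0, 0, 0]}}

```text
clock: 8.2
tool_pos: [0.5038, -0.0854, 0.1571]
eef_rot: [0.089, 0.996, 0.001, -0.001]
contact_force: [-0.1, -0.2, -0.9]
opening: 0.058
```

```bash
cat > look.py <<'E'
from h import *
import sys
from scipy.spatial.transform import Rotation as R
n=sys.argv[1]
s=status.get_state();print(s['clock'],s['tool_pos'].round(4),R.from_quat(s['eef_rot']).as_matrix()[:,1].round(4),s['contact_force'].round(1))
for c in ['wrist','scene']:
    p=snapshot(c);save(p,n+c);pickle.dump(p,open(n+c+'.pkl','wb'))
    for q in ['tag_hole','peg_mid']:
        print(c,q,[(np.round(d['pixel'],1),round(d['confidence'],2),world(p,d['pixel'])[0].round(3)) for d in tip_of(p,q)[:3]])
cv2.imwrite('pics/'+n+'sz.png',cv2.resize(p['img'][110:310,270:490,::-1],None,fx=3,fy=3,interpolation=cv2.INTER_CUBIC))
E
python3 look.py a
```

```text
8.2 [ 0.5038 -0.0854  0.1571] [0.1779 0.984  0.0011] [-0.1 -0.2 -0.9]
wrist tag_hole []
wrist peg_mid [(array([447.1, 294.7]), 0.83, array([ 0.515, -0.026,  0.124]))]
scene tag_hole [(array([328.8, 223.2]), 0.94, array([0.355, 0.022, 0.004])), (array([168.2, 334.8]), 0.85, array([ 0.487, -0.473,  0.001])), (array([199.6, 288.3]), 0.76, array([ 0.435, -0.379,  0.036]))]
scene peg_mid [(array([352.2, 215.1]), 0.91, array([ 0.515, -0.029,  0.124]))]
```

View pics/asz.png

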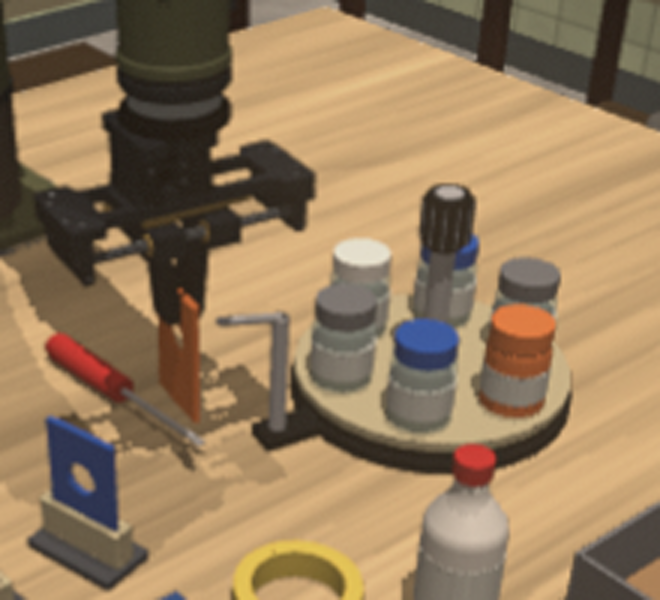

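View pics/awrist.png

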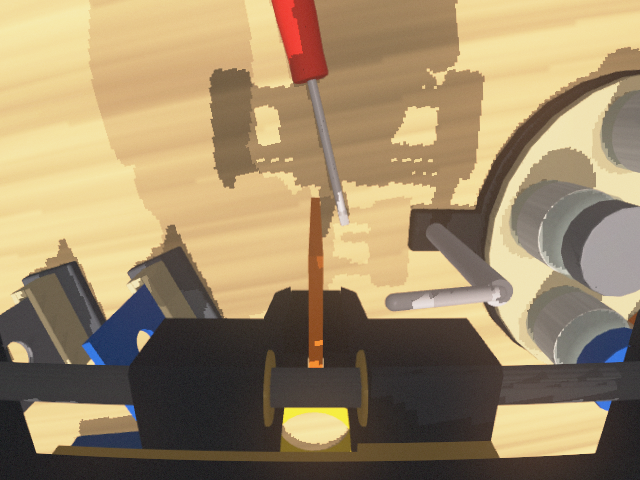

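```bash
python3 - <<'E'
from h import *
p=pickle.load(open('awrist.pkl','rb'));P,C=cloud(p)
m=(np.hypot(P[:,0]-.517,P[:,1]+.026)<.05)&(P[:,2]>.112)&(P[:,2]<.134)&(P[:,1]>-.062)
Q=P[m];c=Q.mean(0);d=np.linalg.svd(Q-c)[2][0];t=(Q-c)@d
print(len(Q),c.round(4),d.round(3),(c+d*t.min()).round(4),(c+d*t.max()).round(4))
for a in np.arange(-.06,.02,.01):
    r=Q[(Q[:,1]>a)&(Q[:,1]<a+.01)]
    if len(r): print(a.round(3),len(r),r.min(0).round(4),r.max(0).round(4),r.mean(0).round(4))
# tag plate face points
C=C.astype(int);m=(np.hypot(P[:,0]-.503,P[:,1]+.085)<.06)&(P[:,2]>.04)&(P[:,2]<.17)&(C[:,0]>1.5*C[:,1]);Q=P[m];print(len(Q),Q.min(0).round(4),Q.max(0).round(4),Q.mean(0))
E
```

```text
2427 [ 0.5168 -0.023   0.1218] [ 0.185  0.958 -0.22 ] [ 0.5108 -0.0539  0.1289] [0.5228 0.0078 0.1147]
-0.06 166 [ 0.5086 -0.0545  0.1232] [ 0.5158 -0.05    0.1301] [ 0.5117 -0.0521  0.1276]
-0.05 404 [ 0.5087 -0.05    0.1214] [ 0.5181 -0.04    0.1299] [ 0.5125 -0.0451  0.1268]
-0.04 383 [ 0.5107 -0.04    0.1197] [ 0.52  -0.03   0.128] [ 0.5144 -0.0351  0.1248]
-0.03 369 [ 0.5126 -0.03    0.118 ] [ 0.5218 -0.02    0.1257] [ 0.5164 -0.0251  0.1225]
-0.02 353 [ 0.5147 -0.02    0.1152] [ 0.5233 -0.01    0.1232] [ 0.5184 -0.0151  0.1204]
-0.01 443 [ 0.5155 -0.01    0.112 ] [ 0.5298 -0.      0.1212] [ 0.5205 -0.0044  0.1174]
0.0 309 [0.5154 0.     0.1122] [0.5301 0.0075 0.1193] [0.5217 0.003  0.1154]
2254 [ 0.4726 -0.0887  0.06  ] [ 0.5171 -0.0764  0.161 ] [ 0.48838595 -0.08143035  0.14872845]
```

Request:
{"op": "carry_out", "data": {"linear": [[0.003, 0, 0.005], [0.003, 0, 0.005], [0.003, 0, 0.005]], "roll": [0, 0, 0]}}

```text
clock: 8.75
tool_pos: [0.509, -0.0856, 0.1647]
eef_rot: [0.09, 0.996, 0.001, 0.002]
contact_force: [0.1, 0.2, -0.7]
opening: 0.054
```

```bash
python3 - <<'E'
from plant import status
s=status.get_state();print(s['tool_pos'],s['eef_rot'],s['contact_force'])
E
```

```text
[ 0.50897286 -0.08559708  0.16472581] [8.95317779e-02 9.95981576e-01 6.90445684e-04 2.06961955e-03] [ 0.06814583  0.15000061 -0.71978207]
```

Request:
{"op": "carry_out", "data": {"linear": [[0.0, 0.01, -0.001], [0.002, 0.02, -0.001], [0.004, 0.03, -0.002], [0.006, 0.04, -0.004], [0.0085, 0.052, -0.006], [0.0085, 0.052, -0.006], [0.0085, 0.052, -0.006]], "roll": [0, 0, 0, 0, 0, 0, 0]}}

```text
clock: 9.33
tool_pos: [0.5175, -0.0322, 0.1585]
eef_rot: [0.088, 0.996, 0.001, 0.002]
contact_force: [-0.0, 0.9, -1.1]
opening: 0.058
```

```bash
python3 look.py b
```

```text
9.3333 [ 0.5175 -0.0322  0.1585] [0.1756 0.9845 0.0019] [-0.   0.9 -1.1]
wrist tag_hole []
wrist peg_mid [(array([328.5, 283.7]), 0.62, array([ 0.515, -0.024,  0.123])), (array([548.7, 222.6]), 0.6, array([0.511, 0.085, 0.104]))]
scene tag_hole [(array([168.6, 333.6]), 0.83, array([ 0.484, -0.472,  0.001])), (array([348.4, 218.6]), 0.76, array([ 0.507, -0.033,  0.112])), (array([197.7, 288.7]), 0.53, array([ 0.443, -0.385,  0.044]))]
scene peg_mid [(array([353.8, 218.1]), 0.69, array([ 0.534, -0.04 ,  0.129]))]
```

View pics/bsz.png

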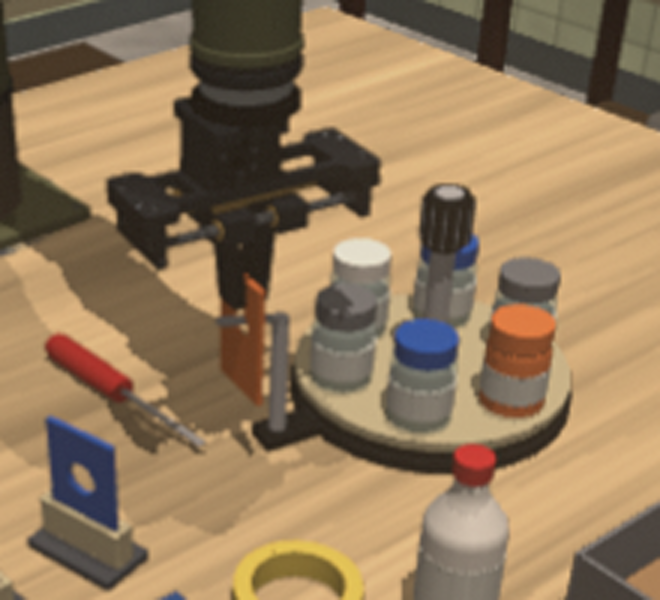

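View pics/bwrist.png

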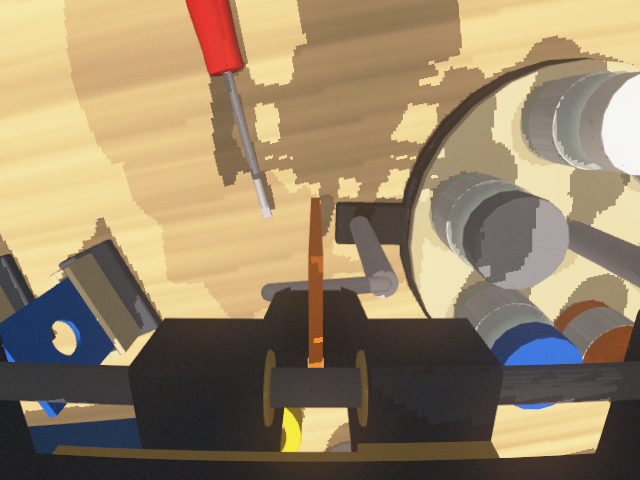

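Both views show the peg passing through the hole, with the tip on the outer side of the plate. Next I lower the tag and release it.

Request:
{"op": "carry_out", "data": {"linear": [[0, 0, -0.003], [0, 0, -0.005], [0, 0, -0.007], [0, 0, -0.007], [0, 0, -0.007]], "roll": [0, 0, 0, 0, 0]}}

```text
clock: 10.05
tool_pos: [0.5173, -0.0345, 0.1516]
eef_rot: [0.09, 0.996, 0.0, 0.002]
contact_force: [-0.2, -0.4, -0.5]
opening: 0.054
```

Request:
{"op": "carry_out", "data": {"linear": [[0, 0, -0.001], [0, 0, -0.001], [0, 0, -0.001]], "roll": [0, 0, 0]}}

```text
clock: 10.3
tool_pos: [0.5173, -0.0345, 0.151]
eef_rot: [0.09, 0.996, 0.0, 0.002]
contact_force: [-1.1, -1.0, 4.4]
opening: 0.058
```

Request:
{"op": "carry_out", "data": {"linear": [[0, 0, 0], [0, 0, 0], [0, 0, 0], [0, 0, 0], [0, 0, 0], [0, 0, 0]], "roll": [0, 0, 0, 0, 0, 0], "gripper": 0.45}}

```text
clock: 10.8
tool_pos: [0.5173, -0.0345, 0.1509]
eef_rot: [0.09, 0.996, 0.0, 0.002]
contact_force: [0.7, 0.4, 0.5]
opening: 0.445
```

```bash
python3 look.py c
```

```text
10.8 [ 0.5173 -0.0345  0.1509] [0.1796 0.9837 0.0011] [0.7 0.4 0.5]
wrist tag_hole [(array([317. , 287.5]), 0.62, array([ 0.498, -0.029,  0.154]))]
wrist peg_mid [(array([332.4, 291.6]), 0.65, array([ 0.515, -0.025,  0.123]))]
scene tag_hole [(array([167.3, 334.7]), 0.91, array([ 0.487, -0.475,  0.002])), (array([196.9, 286.8]), 0.73, array([ 0.45 , -0.387,  0.055])), (array([348.2, 219.4]), 0.64, array([ 0.506, -0.033,  0.11 ]))]
scene peg_mid [(array([352.7, 216.5]), 0.93, array([ 0.528, -0.038,  0.13 ])), (array([301.3, 289.6]), 0.48, array([ 0.56 , -0.205,  0.025]))]
```

View pics/csz.png

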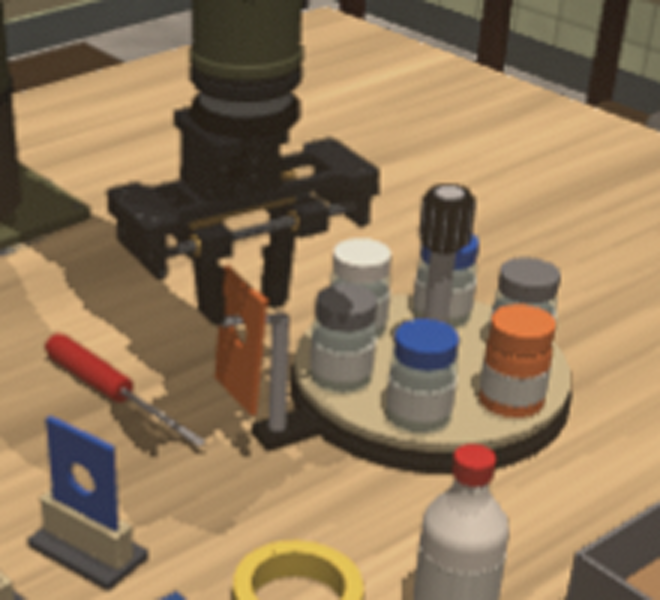

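View pics/cwrist.png

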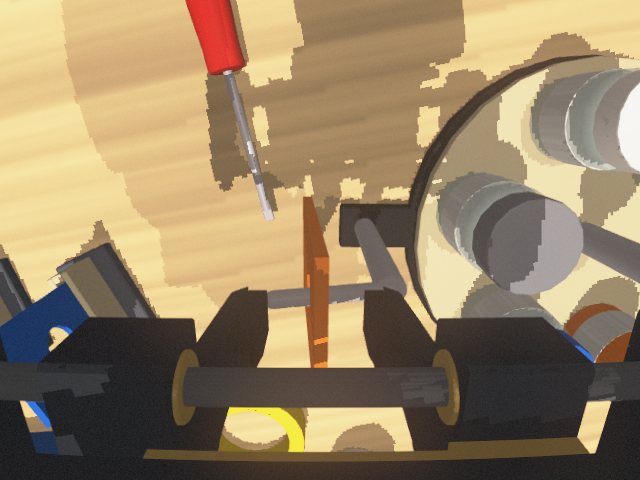

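Request:
{"op": "carry_out", "data": {"linear": [[0, 0, 0.01], [0, 0, 0.02], [0, 0, 0.04], [0, 0, 0.06], [0, 0, 0.09], [0, 0, 0.11], [0, 0, 0.12]], "roll": [0, 0, 0, 0, 0, 0, 0]}}

```text
clock: 11.68
tool_pos: [0.5186, -0.0344, 0.2749]
eef_rot: [0.09, 0.996, 0.001, 0.005]
contact_force: [0.3, 0.6, -1.9]
opening: 0.451
```

```bash
python3 look.py d; python3 - <<'E'
from plant import status
print(status.get_state()['q'].round(3))
E
```

```text
11.6833 [ 0.5186 -0.0344  0.2749] [0.1798 0.9837 0.0022] [ 0.3  0.6 -1.9]
wrist tag_hole [(array([311.5, 217.3]), 0.77, array([ 0.512, -0.034,  0.134])), (array([ 16. , 274.1]), 0.75, array([ 0.523, -0.293,  0.102]))]
wrist peg_mid [(array([324. , 216.5]), 0.94, array([ 0.516, -0.026,  0.123]))]
scene tag_hole [(array([169.5, 334.2]), 0.72, array([ 0.486, -0.471,  0.   ])), (array([300.1, 290.8]), 0.72, array([ 0.557, -0.206,  0.02 ])), (array([196.7, 288.5]), 0.56, array([ 0.448, -0.388,  0.049]))]
scene peg_mid [(array([354.5, 217.9]), 0.91, array([ 0.536, -0.039,  0.13 ]))]
[ 0.121  0.534 -0.224  1.872  0.166  0.751  1.196]
```

View pics/dsz.png

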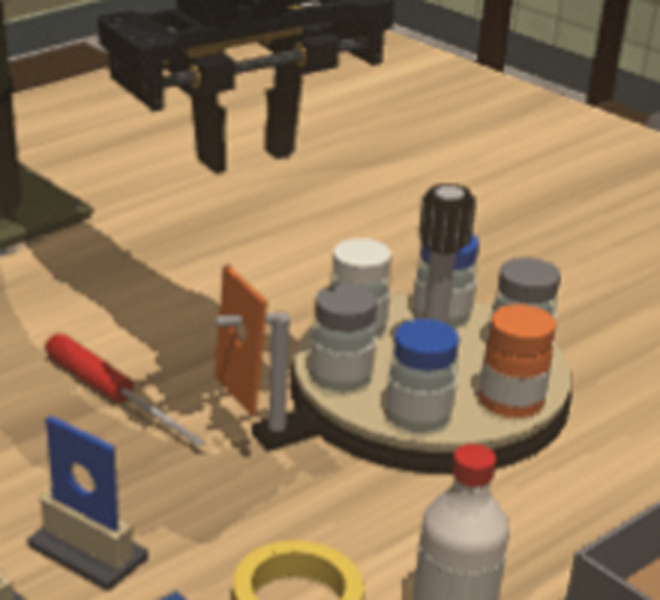

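View pics/dwrist.png

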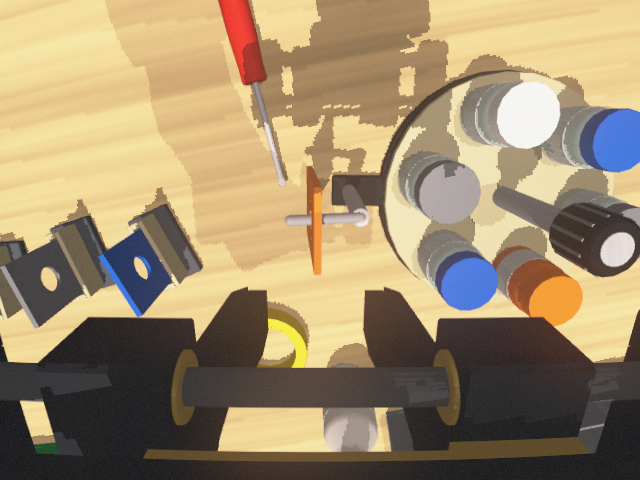

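```bash
python3 - <<'E'
from h import *
from scipy.optimize import least_squares
p=pickle.load(open('dwrist.pkl','rb'));P,C=cloud(p);C=C.astype(int)
r=np.hypot(P[:,0]-.55,P[:,1]-.144)
K=P[(r<.04)&(abs(P[:,2]-.186)<.004)];print(len(K),((K.min(0)+K.max(0))/2).round(4),cv2.minEnclosingCircle((K[:,:2]*1000).astype(np.float32)))
for n,a,b in [('gray',0,0)]:
  pass
o=(r<.13)&(abs(P[:,2]-.105)<.004)&(C[:,0]>1.5*C[:,1])&(C[:,0]>2.5*C[:,2]);O=P[o];print(len(O),O.mean(0).round(4),cv2.minEnclosingCircle((O[:,:2]*1000).astype(np.float32)))
L=P[(r<.13)&(r>.045)&(abs(P[:,2]-.105)<.003)]
# tag
T=P[(np.hypot(P[:,0]-.516,P[:,1]+.033)<.05)&(P[:,2]>.04)&(P[:,2]<.17)&(C[:,0]>1.5*C[:,1])];print('tag',len(T),T.min(0).round(4),T.max(0).round(4),np.linalg.svd(T-T.mean(0))[2][2].round(3))
E
```

```text
2628 [0.5496 0.1439 0.185 ] ((549.7468872070312, 144.6239776611328), 19.832263946533203)
2050 [0.627  0.1553 0.1041] ((629.0062866210938, 155.53958129882812), 24.616897583007812)
tag 1120 [ 0.4858 -0.0446  0.0552] [ 0.5465 -0.0238  0.1558] [-0.191 -0.977  0.09 ]
```

Request:
{"op": "carry_out", "data": {"linear": [[0.031, 0.179, 0], [0.031, 0.179, 0], [0.031, 0.179, 0], [0.031, 0.179, 0], [0.031, 0.179, 0], [0.031, 0.179, 0], [0.031, 0.179, 0]], "roll": [0, 0, 0, 0, 0, 0, 0], "gripper": 0.85}}

```text
clock: 12.57
tool_pos: [0.5469, 0.1449, 0.2691]
eef_rot: [0.089, 0.996, -0.0, 0.0]
contact_force: [0.3, -0.7, 0.8]
opening: 0.848
```

Request:
{"op": "carry_out", "data": {"linear": [[0, 0, -0.03], [0, 0, -0.06], [0, 0, -0.085], [0, 0, -0.1], [0, 0, -0.11], [0, 0, -0.11], [0, 0, -0.11]], "roll": [0, 0, 0, 0, 0, 0, 0]}}

```text
clock: 13.15
tool_pos: [0.547, 0.1435, 0.1591]
eef_rot: [0.09, 0.996, -0.001, -0.0]
contact_force: [0.4, -0.6, 0.2]
opening: 0.847
```

Request:
{"op": "carry_out", "data": {"linear": [[0.003, 0.001, 0.004], [0.003, 0.001, 0.004], [0.003, 0.001, 0.004]], "roll": [0, 0, 0]}}

```text
clock: 13.4
tool_pos: [0.5512, 0.1445, 0.1645]
eef_rot: [0.09, 0.996, -0.0, 0.001]
contact_force: [0.6, 0.3, -0.2]
opening: 0.848
```

Request:
{"op": "carry_out", "data": {"linear": [[0, 0, 0], [0, 0, 0], [0, 0, 0], [0, 0, 0], [0, 0, 0], [0, 0, 0], [0, 0, 0], [0, 0, 0]], "roll": [0, 0, 0, 0, 0, 0, 0, 0], "gripper": 0, "grip_force": 20}}

```text
clock: 14.07
tool_pos: [0.5511, 0.1446, 0.1645]
eef_rot: [0.09, 0.996, -0.0, 0.001]
contact_force: [0.7, 0.9, -0.1]
opening: 0.444
```

Request:
{"op": "carry_out", "data": {"linear": [[0, 0, 0], [0, 0, 0], [0, 0, 0], [0, 0, 0], [0, 0, 0], [0, 0, 0], [0, 0, 0], [0, 0, 0]], "roll": [-0.05, -0.15, -0.25, -0.35, -0.45, -0.55, -0.65, -0.7]}}

```text
clock: 14.73
tool_pos: [0.5506, 0.1438, 0.1645]
eef_rot: [0.428, 0.904, -0.002, 0.001]
contact_force: [-1.0, -2.3, 2.0]
opening: 0.449
```

```bash
cat > jar.py <<'E'
from h import *
from scipy.spatial.transform import Rotation as R
s=status.get_state();y=R.from_quat(s['eef_rot']).as_matrix()[:,1]
print(s['clock'],s['tool_pos'].round(4),'yaw',np.degrees(np.arctan2(y[1],y[0])).round(2),s['q'].round(2),s['contact_force'].round(1),s['moment'].round(2),s['opening'])
for n in ['top','scene']:
    p=snapshot(n);P,C=cloud(p);C=C.astype(int);save(p,'j_%s_%.2f'%(n,s['clock']))
    r=np.hypot(P[:,0]-.55,P[:,1]-.1445)
    o=(r<.13)&(abs(P[:,2]-.105)<.006)&(C[:,0]>1.5*C[:,1])&(C[:,0]>2.5*C[:,2]);O=P[o]
    if len(O)<15: print(n,len(O));continue
    c=np.array(cv2.minEnclosingCircle((O[:,:2]*1000).astype(np.float32))[0])/1000
    print(n,len(O),O.mean(0).round(4),c.round(4),'ang',np.degrees(np.arctan2(c[1]-.1445,c[0]-.55)).round(1))
E
python3 jar.py
```

```text
14.7333 [0.5506 0.1438 0.1645] yaw 39.26 [-0.36  0.74  0.03  1.83 -0.03  0.57  0.38] [-1.  -2.3  2. ] [-0.32  0.22  0.18] 0.44923052434065314
top 462 [0.6171 0.1009 0.1045] [0.6175 0.1007] ang -33.0
scene 225 [0.6195 0.0967 0.1052] [0.6174 0.0991] ang -33.9
```

Request:
{"op": "carry_out", "data": {"linear": [[0, 0.001, 0], [0, 0.001, 0], [0, 0.001, 0], [0, 0.001, 0], [0, 0.001, 0], [0, 0.001, 0], [0, 0.001, 0], [0, 0.001, 0]], "roll": [-0.05, -0.15, -0.25, -0.35, -0.45, -0.55, -0.6, -0.62]}}

```text
clock: 15.5
tool_pos: [0.5498, 0.1435, 0.1644]
eef_rot: [0.682, 0.731, -0.003, 0.0]
contact_force: [-3.4, -3.7, 3.8]
opening: 0.443
```

Request:
{"op": "carry_out", "data": {"linear": [[0, 0, 0], [0, 0, 0], [0, 0, 0], [0, 0, 0], [0, 0, 0], [0, 0, 0], [0, 0, 0], [0, 0, 0]], "roll": [-0.05, -0.15, -0.25, -0.35, -0.4, -0.45, -0.47, -0.47]}}

```text
clock: 16.17
tool_pos: [0.5492, 0.1435, 0.1644]
eef_rot: [0.833, 0.553, -0.004, -0.001]
contact_force: [-4.0, -1.8, 4.3]
opening: 0.443
```

```bash
python3 jar.py; ls pics|grep j_
```

```text
16.1667 [0.5492 0.1435 0.1644] yaw -22.91 [-0.53  0.77  0.33  1.84 -0.41  0.61 -0.35] [-4.  -1.8  4.3] [-0.47  0.62  0.01] 0.4426367140730216
top 493 [0.5431 0.0646 0.1043] [0.5429 0.0647] ang -95.1
scene 200 [0.5463 0.0603 0.1054] [0.5445 0.0628] ang -93.9
j_scene_14.73.png
j_scene_16.17.png
j_top_14.73.png
j_top_16.17.png
```

Request:
{"op": "carry_out", "data": {"linear": [[0.001, 0.001, 0], [0.001, 0.001, 0], [0.001, 0.001, 0], [0.001, 0.001, 0], [0.001, 0.001, 0], [0.001, 0.001, 0]], "roll": [-0.05, -0.08, -0.1, -0.1, -0.1, -0.1]}}

```text
clock: 16.77
tool_pos: [0.5491, 0.1436, 0.1644]
eef_rot: [0.86, 0.511, -0.005, -0.001]
contact_force: [-5.6, -3.6, 6.1]
opening: 0.443
```

```bash
python3 jar.py; python3 look.py e; python3 - <<'E'
import cv2
a=cv2.imread('pics/escene.png');b=cv2.imread('pics/'+sorted([f for f in __import__('os').listdir('pics') if f.startswith('j_top')])[-1])
cv2.imwrite('pics/f.png',cv2.hconcat([cv2.resize(a[150:270,320:480],(400,300)),cv2.resize(b[190:310,100:260],(400,300))]))
E
```

```text
16.7667 [0.5491 0.1436 0.1644] yaw -28.56 [-0.54  0.78  0.36  1.83 -0.44  0.62 -0.41] [-5.6 -3.6  6.1] [-0.84  0.83  0.03] 0.44326498467417763
top 497 [0.5353 0.0657 0.1043] [0.5359 0.0654] ang -100.1
scene 201 [0.5384 0.0613 0.1052] [0.5358 0.0634] ang -99.9
16.8667 [0.5491 0.1436 0.1644] [ 0.8783 -0.4781 -0.007 ] [-5.3 -2.5  5.3]
wrist tag_hole []
wrist peg_mid []
scene tag_hole [(array([169.9, 334.5]), 0.87, array([ 0.486, -0.47 , -0.001])), (array([200.4, 287.8]), 0.83, array([ 0.436, -0.377,  0.038])), (array([348.3, 219.9]), 0.77, array([ 0.505, -0.032,  0.108]))]
scene peg_mid [(array([355.6, 218.1]), 0.85, array([ 0.543, -0.042,  0.134]))]
```

View pics/f.png

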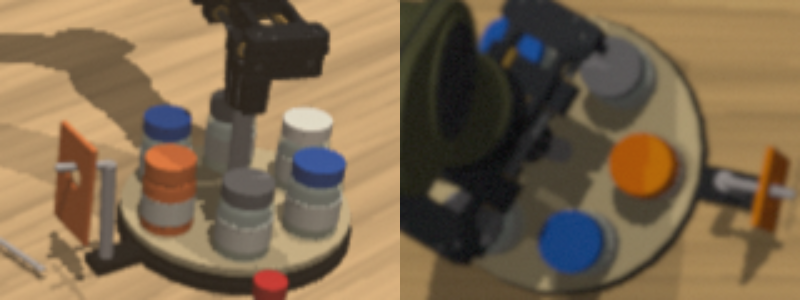

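View pics/escene.png

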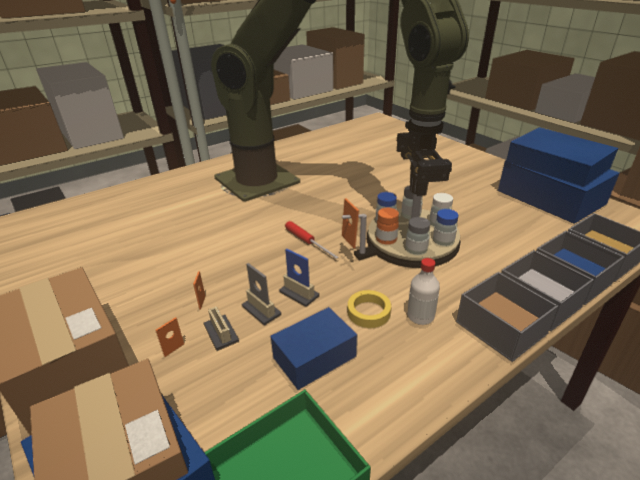

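The lid sits at about -100°, against -100.7° for the peg, so it is roughly 1 mm off. I hold briefly and hand in.

Request:
{"op": "carry_out", "data": {"linear": [[0, 0, 0], [0, 0, 0], [0, 0, 0], [0, 0, 0], [0, 0, 0], [0, 0, 0]], "roll": [-0.01, -0.01, -0.01, -0.01, -0.01, -0.01]}}

```text
clock: 17.67
tool_pos: [0.5491, 0.1436, 0.1644]
eef_rot: [0.862, 0.507, -0.005, -0.001]
contact_force: [-2.8, -1.2, 4.6]
opening: 0.448
```

```bash
python3 jar.py; python3 -c "
from plant import finish_job;print(finish_job())"
```

```text
17.6667 [0.5491 0.1436 0.1644] yaw -29.12 [-0.54  0.78  0.36  1.83 -0.44  0.62 -0.42] [-2.8 -1.2  4.6] [-0.53  0.55 -0.02] 0.4482780478234396
top 491 [0.5344 0.0657 0.1045] [0.5347 0.066 ] ang -101.0
scene 198 [0.5372 0.0613 0.1052] [0.5354 0.0637] ang -100.2
the job is handed in; nothing more can be done
None
```

I hung the large orange tag by its hole on the peg and let go of it. I then turned the carousel about 108° by its knob and handed the job in at about 17.7 s of the 72 s, still gripping the knob. `finish_job` reported no verdict.

**Tag:** the wrist view after release showed the peg through the hole, near the middle of the peg. The plate hung close to upright, tilted about 0.09 rad. The last scene and top pictures, taken just before the final small turn, showed it still hanging untouched.

**Jar:** the top camera put the orange lid at -101.0° and the scene camera at -100.2°. The peg direction is about -100.7°, so the jar is about 1 mm from the front, well inside the 10 mm limit.

**Grip:** it is set to 20 N, with the fingers stopped on the knob at 39 mm. The grasp point is about 1 mm from the axis and 164 mm high. About 5 N of side force showed at the wrist.

**Other things:** the last scene picture shows the blue and grey tags and the bystanders apparently where they were. I did not measure their positions again.

**Disagreements:** the cameras differed by about 1° on the jar angle and about 2 mm on the peg and carousel axis. In the later scene pictures, `tip_of` placed the peg 10–20 mm off with the tag in front of it, so I relied on the earlier measurements.

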